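# Fit a collar nest into the quick-change holder

### The arm

A 7-joint arm with a two-finger parallel gripper is mounted at the origin on a cart in front of the work surface, level with it; the furniture and walls round the work are solid. World frame = base frame: x ahead of the robot, y to its left, z up, the work surface at z = 0. Lengths are in m, angles in rad, forces in N, time in s.
With the tool pointing down it reaches from about 0.425 to 0.925 m from the base axis. Payload 6.8 kg.
Tool frame: the origin (TCP) lies at the very end of the fingers, on their centre line; the grasp point (between the pads) lies 19 mm behind it; z points along the fingers, y is the direction in which the jaws open and shut (so a half turn about z gives the same grasp; the last joint's range is limited). The gripper opens to 85 mm and grips with 20 to 120 N. Pads are 22 mm wide; open, the fingers measure 114 mm over their backs; the gripper's body (76 mm by 85 mm) begins 54 mm behind the grasp point. The pads swing forward as they close: fully open they stand 13 mm farther back than shut.
Start: joints at [1.102, 0.477, 0.022, 1.555, -0.011, 1.109, -0.083], TCP at [0.238, -0.632, 0.231] pointing down, gripper open.
Joint ranges: [-2.96, 2.96], [-0.34, 2.1], [-1.41, 1.46], [0.24, 2.44], [-1.37, 4.51], [0.17, 1.92], [-2.96, 2.96]. Speed limits (rad/s): [2.39, 2.39, 3.14, 3.14, 3.14, 3.14, 3.14].

### API

Orientations are given as a rotation vector (axis times angle).
In Python, from bench import state, capture, camera_model, sign_off gives the robot as it stands. The module is installed in compiled form; this text tells all that it offers.
- The arm moves only by the tool step_arm, never from a script. Its argument "rows" is a list of rows, each a list of 5 numbers: the shift along the tool's x, y, z in units of 5 cm (1.0 is 5 cm), then the turn about the tool's z in units of 8 degrees (1.0 is 8 degrees), then the opening, from 0 (shut) to 1 (fully open). In form: [[tx, ty, tz, yaw, gripper], ...]. A call has 1 to 8 rows; each row shifts and turns the pose as measured when the row begins, along the tool's axes as they then stand; what a row does not reach is not made up. A row lasts 1/8 s, in which the tool goes at most 62.5 mm and 10.7 degrees, less where a joint would pass 70% of its speed; a pose out of reach is approached as far as the arm can. A call with a number of a shift or a turn outside -1 to 1 is refused whole. A call with a gripper value outside its range is refused whole. The fingers move at their own pace and stop on an object; "grip_force" is the grip in N (left out, the last holds). Time passes only in rows, so rows that do not move let the fingers close. It gives the time, the measured TCP pose, the force and the opening at its end, in the units of the state.
- state(): the state, without advancing time (a new reading comes with each control period).
- capture(name): name is "scene" or "top" or "wrist"; returns (picture, depth): 420x560x3 uint8, red, green, blue; 420x560 float32, m along the optical axis (not along the pixel's ray), 0 where there is no reading.
- camera_model(name): a dict with "mtx" (3x3 intrinsics, pixels), "R" (3x3) and "t" (3): a world point X has camera coordinates R X + t. Camera axes: x right, y down, z forward; pixel columns grow to the right and rows downward; lengths in m; the calibration is good to about 2 mm. A picture is of the moment at which its call begins: read the wrist's pose just before it. camera_model takes no time and is no camera call; for the wrist camera it gives the pose at the moment of the call.
- sign_off(): hands the job in, once; it reports no verdict.
The state is a dict: "t": time; "joint_positions": joint angles; "qd": joint speeds; "joint_torque": joint torques, N m; "tool_pos": TCP position; "eef_rot": TCP orientation; "force": force on the tool from outside, world axes, zero at the start; "wrist_torque": the same for the moment, N m; "grip_width": opening from 0.0 (shut) to 1.0 (fully open).
Only numpy, scipy, OpenCV 4.12 (cv2) and the standard library are available. Lean on these libraries where they do the work, as an engineer would, in place of code of your own. Each camera call takes 0.05 s, during which the arm holds its last target. There are 200 camera calls.

### The job

Change over to the nest with the round pocket: lift it out of the tray by its white block, stand it on the sprung skids of the quick-change holder, clear of the two hooked rails, and let go. Then take it by its upright grip tab, press it down onto the dark rest bars and, keeping it down, slide it sideways under the side rail against the side stops first, then back under the rear rail against the rear stop, so that it stays hooked down, square and tight against all the stops when you let go. Leave the other nest where it is in the tray and do not knock over the bottle.

Things in the scene. Friction and masses are not known exactly. Their poses are not given: they have to be found in the camera images.
- nest_round: nest to fit: grey steel flange 100 (x) x 92 (y) x 10 mm with a white plastic block on it, 60 (y) x 36 mm high, x = -2..36, with one ROUND pocket 30 mm across in its top, and an upright grip tab at its -x edge. Origin: centre of the flange's underside, z up, x from tab to block. About 0.4 kg, balanced within 5 mm of the origin. In the tray no finger fits round the tab: take it across the block, along y
- grip_tab (a point): middle of the top edge of the nest's upright grip tab, 55 mm above the nest's underside; the tab is 12 mm thick (x = -50..-38 of the nest), 50 mm wide (y = -25..25) and rises 45 mm above the flange. Free room between tab and block: 36 mm
- nest_slot: the other nest, same size, shape and axes, but with a rectangular pocket 20 x 46 mm in its block. It stays in the tray
- tray: fixed grey sheet tray 114 (x) x 210 (y) mm, 3 mm thick; front (-x) and rear walls 51 mm high, sides and a middle divider only 11 mm high (all from the bench), two compartments side by side in y, one nest in each (either way round), tab 4 mm from the front wall. Origin: centre of its underside
- holder: quick-change holder fixed on the bench, base 148 x 129 x 12 mm. Origin: at bench height under the centre of the fitted nest; axes as those of the fitted nest (tab to -x). Three dark steel rest bars along x (x = -70..42, y = -43..58 mm), tops at z = 18 mm: there lies the underside of the fitted nest, its origin at x = y = 0. Hooked side rail at -y, hooked rear rail at +x; the -x and +y sides are open
- side_stop (a point): middle between the two side stop buttons (at x = -32 and 32 of the holder, y = -46 mm) that touch the flange's -y edge, 5 mm above the rest bars. Their rail (x = -50..50, 39 mm high above the bench) has a lip reaching in over the flange to y = -34 mm; lip underside 11 mm above the rest bars (flange: 10), its bevelled nose rises 3 mm more
- rear_stop (a point): face of the one rear stop button (x = 50, y = 4 mm of the holder) that touches the flange's +x edge, 5 mm above the rest bars. Its rail (y = -30..48, 39 mm high above the bench) has a like lip reaching in over the flange to x = 38 mm
- skid_top (a point): centre of the top of two white plastic skids (along x, x = -74..34, at y = -18 and 32 mm of the holder), pushed up by springs: 24 mm above the bench, 6 mm above the rest bars. They carry the nest without sinking; a further push of about 6 N (5 to 8) brings it down onto the rest bars. Slid home, it may rise up to 1 mm, to the lips
- lifter (a joint): how far the skids are pressed down, m: 0 up, 0.006 when the nest lies on the rest bars
- bottle_plain: plain green bottle 46 x 68 x 198 mm standing on the belt; bystander. Origin: centre of its underside
There are look-alikes about, which are no part of the job. Leave any turquoise look-alike of the nest_round alone.

How it is judged:
On the way, in this order (a step that is already met when the one before it is completed fails the run):
1. the nest with the round pocket stands on the raised skids, clear of both lips, and is let go (z of nest_round in the frame of holder between 0.0215 and 0.0265 m and x of nest_round in the frame of holder between -0.05 and -0.008 m and y of nest_round in the frame of holder between 0.008 and 0.05 m and angle between nest_round's own z axis and vertical below 0.06 rad and contact force between nest_round and the fingers below 0.05 N and linear speed of nest_round below 0.02 m/s), for 0.2 s.
2. the nest is pressed down onto the rest bars, still clear of both lips (value of joint lifter above 0.0045 m and z of nest_round in the frame of holder below 0.0195 m and y of nest_round in the frame of holder above 0.006 m and x of nest_round in the frame of holder below -0.006 m), for 0.1 s.
3. held down, it is against the side stops before it goes back to the rear stop (y of nest_round in the frame of holder below 0.002 m and z of nest_round in the frame of holder below 0.0205 m and x of nest_round in the frame of holder below -0.004 m), for 0.1 s.
At the end, for the whole second after the job is handed in: The nest with the round pocket lies hooked under both lips, its underside no more than 2 mm above the rest bars, within 2 mm of the side stops and of the rear stop, square and level to the holder within 0.03 rad, at rest (x of nest_round in the frame of holder between -0.002 and 0.002 m and y of nest_round in the frame of holder between -0.002 and 0.002 m and z of nest_round in the frame of holder between 0.016 and 0.02 m and angle between the x axis of nest_round and the x axis of holder, either way round below 0.03 rad and angle between nest_round's own z axis and vertical below 0.03 rad and linear speed of nest_round below 0.01 m/s); the robot touches nothing.
It fails at once if the other nest is moved by more than 12 mm (distance of nest_slot from where it was at the start of the episode above 0.012 m).
It fails at once if the bottle is knocked over (angle between bottle_plain's own z axis and vertical above 0.5 rad).
It also fails if it takes over 51 s, if anything falls off the work surface, if the arm or the gripper's body presses on something with over 40 N, if the wrist force passes 120 N, or if a joint passes its speed limit or range.

## Working session

There is one attempt and no reset: what is moved stays moved. The work goes in short steps, Python scripts to look and compute and a tool call to move; the robot and the scene stay as the last step left them, time stands still between calls to the robot, and variables do not carry over. Pictures are saved under pics/ and viewed, about 8 in all and at most 12, crops included, and the job is handed in when it is done.

Besides the shell and the picture viewer there is one more tool, called after "Emit:" as name(argument=value, ...) on one line, values as JSON. step_arm: Moves the arm, as the interface text tells. Shifts and turns lie within -1 to 1; 1 stands for 5 cm of shift or 8 degrees of turn. Its arguments: {"type":"object","properties":{"rows":{"type":"array"},"grip_force":{"type":"number"}},"required":["rows"]}

```bash
mkdir -p pics
cat > h.py <<'E'
import numpy as np,cv2
from bench import state,capture,camera_model,sign_off
from scipy.spatial.transform import Rotation as Ro
def snap(n,f):
    m=camera_model(n);p,d=capture(n)
    np.savez(f'pics/{f}.npz',p=p,d=d,**m);cv2.imwrite(f'pics/{f}.png',p[:,:,::-1]);return p,d,m
def load(f): return np.load(f'pics/{f}.npz')
def cloud(z):
    d=z['d'];v,u=np.mgrid[:d.shape[0],:d.shape[1]]
    c=np.stack([u,v,np.ones_like(u)],-1)@np.linalg.inv(z['mtx']).T*d[...,None]
    return (c-z['t'])@z['R']
def onplane(z,u,v,h):
    r=z['R'].T@np.linalg.inv(z['mtx'])@np.array([u,v,1.]);o=-z['R'].T@z['t']
    return o+r*(h-o[2])/r[2]
E
python3 - <<'E'
from h import *
s=state();print({k:np.round(v,3) for k,v in s.items()})
a,_,_=snap('top','top0');b,_,_=snap('scene','scene0')
E
```

```text
{'t': np.float64(0.0), 'joint_positions': array([ 1.102,  0.478,  0.022,  1.556, -0.011,  1.109, -0.083]), 'qd': array([ 0.002,  0.002,  0.001,  0.001, -0.001, -0.002,  0.001]), 'joint_torque': array([ 1.0000e-03, -5.9644e+01,  1.6080e+00, -2.8120e+01,  1.2000e-02,
        9.0000e-03,  0.0000e+00]), 'tool_pos': array([ 0.238, -0.631,  0.23 ]), 'eef_rot': array([-3.089e+00, -5.630e-01,  1.000e-03]), 'force': array([-0.091,  0.235,  0.5  ]), 'wrist_torque': array([ 0.014, -0.016,  0.01 ]), 'grip_width': np.float64(1.001)}
```

View pics/top0.png

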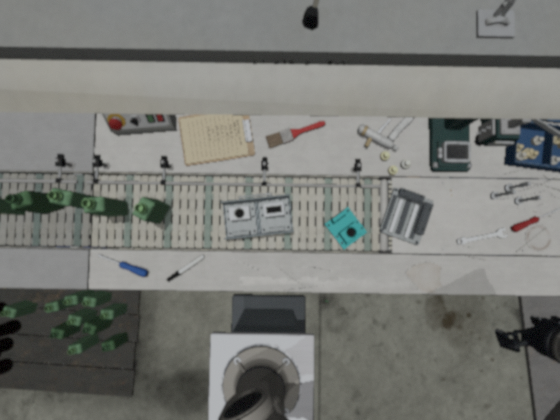

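View pics/scene0.png

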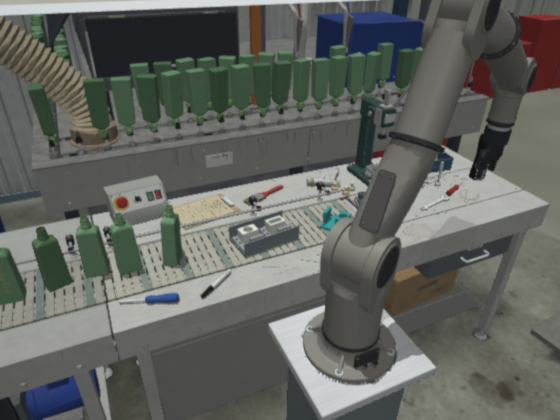

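The top view shows the tray at about (257,217), with the round-pocket nest on the left (240,213) and the slot nest on the right (273,209). The turquoise look-alike is at (347,230) and the holder at (407,216). The scene view shows the bottle standing next to the tray.

Run:
```python
from h import *
z=load('top0');P=cloud(z)
for n,u,v in [('round',240,213),('slot',273,209),('holder',407,216),('turq',347,230),('bottle',148,208)]:
    print(n,P[v,u].round(3))
print(z['mtx'].round(1),(-z['R'].T@z['t']).round(3),z['R'].round(2))
def crop(z,u0,v0,w,h,s):
    return cv2.resize(z['p'][v0:v0+h,u0:u0+w,::-1],None,fx=s,fy=s,interpolation=cv2.INTER_CUBIC)
a=crop(z,215,185,85,60,8);b=crop(z,370,180,75,70,8)
cv2.imwrite('pics/c1.png',np.vstack([cv2.resize(a,(680,300)) if 0 else cv2.resize(crop(z,215,185,85,60,8),(425,300)),]))
out=np.zeros((560,800,3),np.uint8)
a=crop(z,215,185,80,60,5);b=crop(z,370,180,80,70,5)
out[:300,:400]=a;out[:350,400:]=b;cv2.imwrite('pics/c1.png',out[:350])
```

```text
round [0.52  0.073 0.024]
slot [ 0.534 -0.028  0.025]
holder [ 0.519 -0.444  0.012]
turq [ 0.473 -0.256  0.021]
bottle [0.52  0.307 0.166]
[[385.4   0.  281.3]
 [  0.  385.4 216.1]
 [  0.    0.    1. ]] [ 0.443 -0.05   1.204] [[ 0.02 -1.    0.  ]
 [-1.   -0.02 -0.06]
 [ 0.06 -0.   -1.  ]]
```

View pics/c1.png

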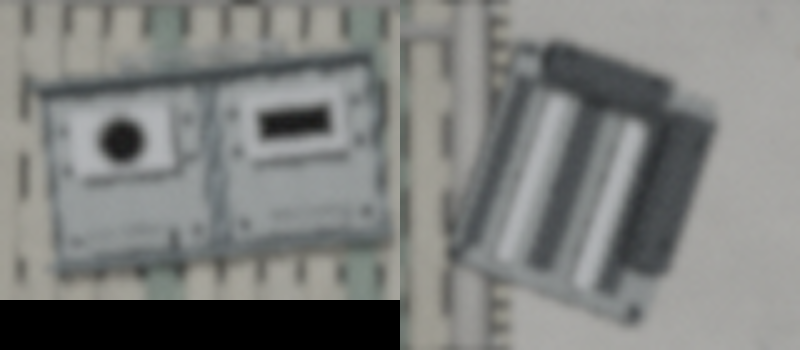

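```bash
cat >> h.py <<'E'
def plan(x,y,z,phi=None,smax=1.0,s=None):
    """rows (units) to take the TCP to x,y,z with tool x-axis at world angle phi (deg); yaw spread evenly"""
    s=s or state();R=Ro.from_rotvec(s['eef_rot']).as_matrix();p=np.array(s['tool_pos'])
    p0=np.degrees(np.arctan2(R[1,0],R[0,0]));dphi=0 if phi is None else (phi-p0+180)%360-180
    d=np.array([x,y,z])-p;n=int(max(np.ceil(np.linalg.norm(d)/.05/smax-1e-3),np.ceil(abs(dphi)/8/smax-1e-3),1))
    rows=[]
    for i in range(n):
        a=np.radians(p0+dphi*i/n);X=np.array([np.cos(a),np.sin(a),0]);Y=np.array([X[1],-X[0],0])
        t=d/n/.05;rows.append([round(float(q),2) for q in (t@X,t@Y,-t[2],-dphi/n/8)])
    print('from',p.round(4),'phi',p0.round(2),'tilt',np.degrees(np.arccos(-R[2,2])).round(2),'n',n);print(rows)
E
python3 - <<'E'
from h import *
m=camera_model('wrist');s=state();R=Ro.from_rotvec(s['eef_rot']).as_matrix()
print('tool',R.round(2),'cam in tool',(R.T@(-m['R'].T@m['t']-s['tool_pos'])).round(3),'cam axes in tool',(m['R']@R).round(2),m['mtx'].round(0))
z=load('top0');P=cloud(z)
for n,u,v in [('A',40,90),('B',370,58),('C',58,275),('D',390,242)]: 
    print(n,onplane(z,215+u/5,185+v/5,.051 ).round(3))
for n,u,v in [('skidL top',555,95),('skidL bot',508,258),('skidR top',630,122),('skidR bot',585,288)]: print(n,onplane(z,370+(u-400)/5,180+v/5,.024).round(4))
E
```

```text
tool [[ 0.94  0.35 -0.  ]
 [ 0.35 -0.94  0.  ]
 [-0.   -0.   -1.  ]] cam in tool [ 0.072  0.001 -0.141] cam axes in tool [[ 0.    1.   -0.  ]
 [-0.96  0.   -0.29]
 [-0.29  0.    0.96]] [[373.   0. 278.]
 [  0. 373. 209.]
 [  0.   0.   1.]]
A [0.547 0.122 0.051]
B [ 0.57  -0.076  0.051]
C [0.437 0.109 0.051]
D [ 0.46  -0.089  0.051]
skidL top [ 0.5708 -0.4212  0.024 ]
skidL bot [ 0.47   -0.3921  0.024 ]
skidR top [ 0.5548 -0.4673  0.024 ]
skidR bot [ 0.4524 -0.4392  0.024 ]
```

```bash
python3 -c "
from h import *
plan(.545,-.445,.24,-15.5)"
```

```text
from [ 0.2381 -0.631   0.2304] phi 20.67 tilt 0.1 n 8
[[0.88, -0.16, -0.02, 0.57], [0.87, -0.23, -0.02, 0.57], [0.85, -0.3, -0.02, 0.57], [0.82, -0.37, -0.02, 0.57], [0.79, -0.43, -0.02, 0.57], [0.75, -0.49, -0.02, 0.57], [0.71, -0.55, -0.02, 0.57], [0.66, -0.6, -0.02, 0.57]]
```

Emit:
step_arm(rows=[[0.88, -0.16, -0.02, 0.57, 1], [0.87, -0.23, -0.02, 0.57, 1], [0.85, -0.3, -0.02, 0.57, 1], [0.82, -0.37, -0.02, 0.57, 1], [0.79, -0.43, -0.02, 0.57, 1], [0.75, -0.49, -0.02, 0.57, 1], [0.71, -0.55, -0.02, 0.57, 1], [0.66, -0.6, -0.02, 0.57, 1]])

```text
t: 1.1
tool_pos: [0.5499, -0.4466, 0.2333]
eef_rot: [-3.101, 0.48, 0.014]
force: [1.3, 0.0, 0.1]
grip_width: 1.0
```

Emit:
step_arm(rows=[[0, 0, 0, 0, 1], [0, 0, 0, 0, 1]])

```text
t: 1.35
tool_pos: [0.5536, -0.4422, 0.2316]
eef_rot: [-3.1, 0.469, 0.016]
force: [-0.6, 0.8, -0.3]
grip_width: 1.001
```

```bash
python3 -c "
from h import *
snap('wrist','w1')
plan(.51,.03,.24,7)
print(state()['t'])"
```

```text
from [ 0.554  -0.4416  0.2316] phi -17.17 tilt 0.7 n 10
[[-0.36, -0.88, -0.02, -0.3], [-0.33, -0.89, -0.02, -0.3], [-0.29, -0.9, -0.02, -0.3], [-0.25, -0.91, -0.02, -0.3], [-0.21, -0.92, -0.02, -0.3], [-0.17, -0.93, -0.02, -0.3], [-0.13, -0.94, -0.02, -0.3], [-0.09, -0.94, -0.02, -0.3], [-0.05, -0.95, -0.02, -0.3], [-0.01, -0.95, -0.02, -0.3]]
1.4
```

View pics/w1.png

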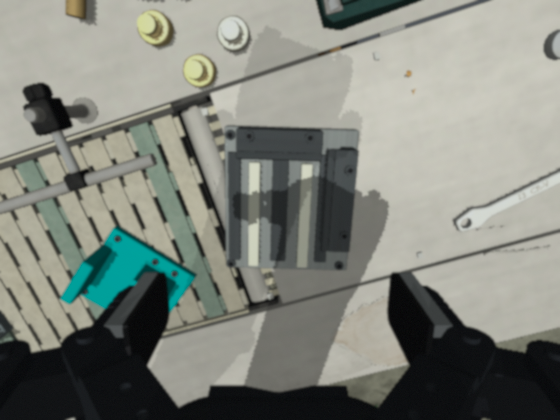

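The wrist view shows the holder squarely, with skids at columns ~254 and ~306 (rows 160–265), the rear rail at row ~140 and the side rail at column ~342. Next I'll look at the tray.

Emit:
step_arm(rows=[[-0.36, -0.88, -0.02, -0.3, 1], [-0.33, -0.89, -0.02, -0.3, 1], [-0.29, -0.9, -0.02, -0.3, 1], [-0.25, -0.91, -0.02, -0.3, 1], [-0.21, -0.92, -0.02, -0.3, 1], [-0.17, -0.93, -0.02, -0.3, 1], [-0.13, -0.94, -0.02, -0.3, 1], [-0.09, -0.94, -0.02, -0.3, 1]])

```text
t: 2.4
tool_pos: [0.5112, -0.0688, 0.2423]
eef_rot: [-3.138, -0.036, 0.015]
force: [0.2, -0.1, 0.0]
grip_width: 1.001
```

Emit:
step_arm(rows=[[-0.05, -0.95, -0.02, -0.3, 1], [-0.01, -0.95, -0.02, -0.3, 1], [0, 0, 0, 0, 1], [0, 0, 0, 0, 1]])

```text
t: 2.9
tool_pos: [0.5021, 0.0271, 0.2457]
eef_rot: [-3.134, -0.169, 0.012]
force: [-1.0, -0.5, -0.1]
grip_width: 1.002
```

```bash
python3 -c "
from h import *
snap('wrist','w2');print(state()['t'],state()['tool_pos'])
c=lambda f,u,v,w,h:cv2.resize(load(f)['p'][v:v+h,u:u+w,::-1],(w*400//w,h*400//w),interpolation=cv2.INTER_CUBIC)
out=np.zeros((420,800,3),np.uint8)
a=c('w1',205,115,170,170);out[:a.shape[0],:400]=a
a=c('w2',160,60,240,240);out[:a.shape[0],400:]=a
cv2.imwrite('pics/c2.png',out)"
```

```text
2.95 [0.50216363 0.02732286 0.24572878]
```

View pics/c2.png

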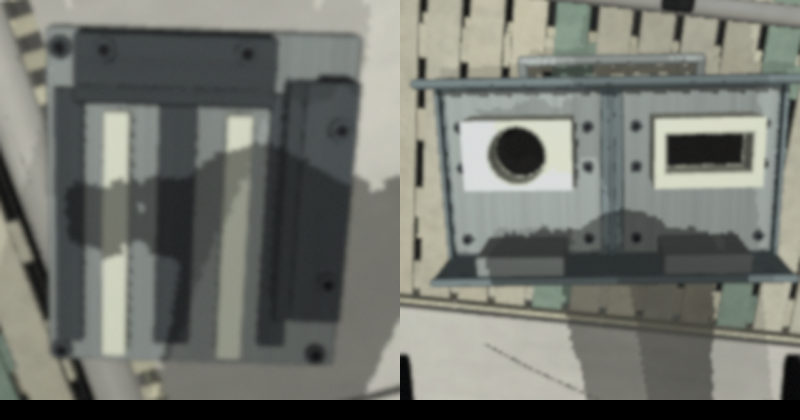

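Run:
```python
from h import *
z=load('w2');P=cloud(z)
f=lambda x,y:(160+(x-400)*.6,60+y*.6)
for n,x,y in [('blk',485,130),('slotblk',660,180),('flange',515,215),('tabtop',520,266),('bench',430,350),('frontwall',600,283),('slat',700,70)]:
    u,v=f(x,y);print(n,P[int(v),int(u)].round(4))
h=np.median([P[int(v),int(u),2] for u,v in [f(485,130),f(475,180),f(560,130)]]);print('h',h)
for name,C in [('round',[(462,122),(572,119),(574,189),(463,190)]),('slot',[(653,118),(766,117),(767,187),(654,189)])]:
    C=np.array([onplane(z,*f(*c),h) for c in C])[:,:2];c=C.mean(0);e=(C[1]-C[0]+C[2]-C[3])/2;print(name,'centre',c.round(4),'yaw',np.degrees(np.arctan2(e[0],-e[1])).round(2),'len',np.linalg.norm(e).round(4),'w',np.linalg.norm((C[0]-C[3]+C[1]-C[2])/2).round(4))
m=(abs(P[...,2]-h)<.003)&(z['p'].min(-1)>150)
n,l,st,_=cv2.connectedComponentsWithStats(m.astype(np.uint8))
for i in range(1,n):
    if st[i,4]>300: 
        r=cv2.minAreaRect(P[l==i][:,:2].astype(np.float32)*1000);print('rect',np.round(r[0],1),np.round(r[1],1),round(r[2],2),np.median(P[l==i][:,2]).round(4))
z=load('w1');P=cloud(z);g=lambda x,y:(205+x*.425,115+y*.425)
for n,x,y in [('skidL',115,150),('skidR',240,130),('bar',180,120),('rearrail',180,60),('siderail',340,200),('bench',60,50)]:
    u,v=g(x,y);print(n,P[int(v),int(u)].round(4))
for n,x,y,hh in [('L1',102,112,.024),('L2',129,112,.024),('L3',127,356,.024),('L4',102,355,.024),('R1',228,115,.024),('R2',254,115,.024),('R3',241,359,.024),('R4',217,358,.024),('base NW',48,26,.012),('base SW',50,357,.012),('base SE',332,363,.012),('base NE',361,36,.012)]:
    print(n,onplane(z,*g(x,y),hh)[:2].round(4))
```

```text
blk [0.5318 0.0904 0.0483]
slotblk [ 0.515  -0.0069  0.0475]
flange [0.4766 0.0753 0.0101]
tabtop [0.4603 0.0654 0.0562]
bench [ 0.3714  0.1281 -0.0026]
frontwall [0.4535 0.0196 0.0509]
slat [ 0.575  -0.0214  0.0357]
h 0.048302718281862736
round centre [0.52   0.0719] yaw 7.3 len 0.0601 w 0.0375
slot centre [ 0.5326 -0.0316] yaw 7.05 len 0.0612 w 0.0383
rect [533.2 -31. ] [38.  60.1] 7.48 0.0475
rect [520.1  73.4] [37.6 60. ] 6.38 0.0475
skidL [ 0.5576 -0.4184  0.0221]
skidR [ 0.55   -0.4699  0.0224]
bar [ 0.5599 -0.4471  0.0167]
rearrail [ 0.5857 -0.4549  0.0353]
siderail [ 0.5132 -0.4997  0.0337]
bench [ 0.6011 -0.4094  0.0152]
L1 [ 0.5733 -0.4191]
L2 [ 0.5701 -0.4294]
L3 [ 0.4685 -0.3956]
L4 [ 0.4721 -0.3853]
R1 [ 0.5573 -0.4669]
R2 [ 0.5543 -0.4768]
R3 [ 0.4526 -0.4426]
R4 [ 0.4561 -0.4328]
base NW [ 0.6109 -0.4078]
base SW [ 0.4728 -0.3598]
base SE [ 0.4328 -0.4806]
base NE [ 0.5702 -0.5269]
```

```bash
python3 -c "
from h import *
plan(.513,.0711,.10,7.1)"
```

```text
from [0.5022 0.0273 0.2457] phi 6.18 tilt 0.48 n 4
[[0.08, -0.21, 0.73, -0.03], [0.08, -0.21, 0.73, -0.03], [0.08, -0.21, 0.73, -0.03], [0.08, -0.21, 0.73, -0.03]]
```

Emit:
step_arm(rows=[[0.08, -0.21, 0.73, -0.03, 1], [0.08, -0.21, 0.73, -0.03, 1], [0.08, -0.21, 0.73, -0.03, 1], [0.08, -0.21, 0.73, -0.03, 1], [0, 0, 0, 0, 1], [0, 0, 0, 0, 1]])

```text
t: 3.7
tool_pos: [0.5162, 0.0606, 0.098]
eef_rot: [-3.137, -0.167, 0.005]
force: [0.6, 0.3, -0.2]
grip_width: 1.0
```

```bash
python3 -c "
from h import *
plan(.513,.0711,.03,7.1,.4)"
```

```text
from [0.5162 0.0606 0.098 ] phi 6.08 tilt 0.17 n 4
[[-0.01, -0.05, 0.34, -0.03], [-0.01, -0.05, 0.34, -0.03], [-0.01, -0.05, 0.34, -0.03], [-0.01, -0.05, 0.34, -0.03]]
```

Emit:
step_arm(rows=[[-0.06, -0.22, 0.3, -0.15, 1], [0, 0, 0.3, 0, 1], [0, 0, 0.2, 0, 1], [0, 0, 0, 0, 1]])

```text
t: 4.2
tool_pos: [0.5134, 0.0708, 0.058]
eef_rot: [-3.135, -0.198, -0.002]
force: [-0.0, -1.1, -0.0]
grip_width: 1.001
```

```bash
python3 -c "
from h import *
plan(.513,.0711,.021,7.1,.4)"
```

```text
from [0.5134 0.0708 0.058 ] phi 7.24 tilt 0.08 n 2
[[-0.0, -0.0, 0.37, 0.01], [-0.0, -0.0, 0.37, 0.01]]
```

Emit:
step_arm(rows=[[0, 0, 0.25, 0, 1], [0, 0, 0.25, 0, 1], [0, 0, 0.22, 0, 1], [0, 0, 0, 0, 1]])

```text
t: 4.7
tool_pos: [0.5135, 0.0706, 0.0193]
eef_rot: [3.135, 0.198, 0.002]
force: [-0.7, -0.1, 0.8]
grip_width: 1.002
```

Emit:
step_arm(rows=[[0, 0, 0, 0, 0], [0, 0, 0, 0, 0], [0, 0, 0, 0, 0], [0, 0, 0, 0, 0], [0, 0, 0, 0, 0], [0, 0, 0, 0, 0]], grip_force=60)

```text
t: 5.45
tool_pos: [0.5138, 0.0708, 0.0198]
eef_rot: [-3.135, -0.198, -0.003]
force: [1.3, 0.7, -2.8]
grip_width: 0.688
```

Emit:
step_arm(rows=[[0, 0, -0.2, 0, 0], [0, 0, -0.4, 0, 0], [0, 0, -0.6, 0, 0], [0, 0, -0.6, 0, 0], [0, 0, -0.6, 0, 0], [0, 0, -0.5, 0, 0], [0, 0, 0, 0, 0]])

```text
t: 6.32
tool_pos: [0.5116, 0.0699, 0.1714]
eef_rot: [3.135, 0.198, 0.0]
force: [-0.5, 0.4, -4.0]
grip_width: 0.691
```

Run:
```python
from h import *
snap('wrist','w3')
X=np.array([.948,-.317]);Y=np.array([.317,.948]);o=np.array([.5298,-.4440])
p=o+X*(-.025+.010)+Y*.022;print(p)
plan(*p,.15,-18.5,.9)
```

```text
[ 0.522554 -0.418389]
from [0.5107 0.0697 0.1702] phi 7.24 tilt 0.15 n 11
[[-0.09, 0.88, 0.04, 0.29], [-0.05, 0.89, 0.04, 0.29], [-0.02, 0.89, 0.04, 0.29], [0.02, 0.89, 0.04, 0.29], [0.05, 0.89, 0.04, 0.29], [0.09, 0.88, 0.04, 0.29], [0.13, 0.88, 0.04, 0.29], [0.16, 0.87, 0.04, 0.29], [0.2, 0.87, 0.04, 0.29], [0.23, 0.86, 0.04, 0.29], [0.27, 0.85, 0.04, 0.29]]
```

View pics/w3.png

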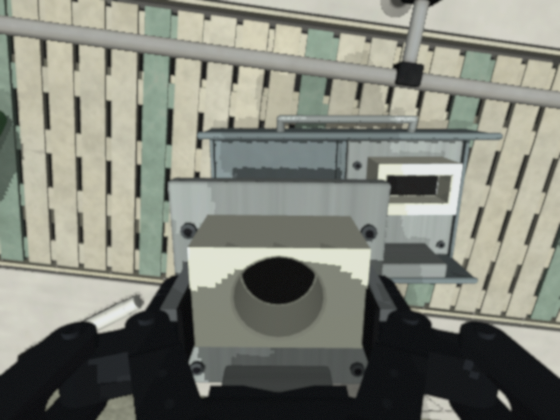

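The nest is held squarely and level by its block, and the slot nest is still in the tray. Moving to the holder.

Emit:
step_arm(rows=[[-0.09, 0.88, 0.04, 0.29, 0], [-0.05, 0.89, 0.04, 0.29, 0], [-0.02, 0.89, 0.04, 0.29, 0], [0.02, 0.89, 0.04, 0.29, 0], [0.05, 0.89, 0.04, 0.29, 0], [0.09, 0.88, 0.04, 0.29, 0], [0.13, 0.88, 0.04, 0.29, 0], [0.16, 0.87, 0.04, 0.29, 0]])

```text
t: 7.38
tool_pos: [0.5124, -0.2895, 0.141]
eef_rot: [-3.124, 0.308, 0.033]
force: [1.6, -1.4, -3.8]
grip_width: 0.685
```

Emit:
step_arm(rows=[[0.2, 0.87, 0.04, 0.29, 0], [0.23, 0.7, 0.04, 0.29, 0], [0.1, 0.4, 0, 0.2, 0], [0, 0, 0, 0, 0], [0, 0, 0, 0, 0], [0, 0, 0, 0, 0]])

```text
t: 8.12
tool_pos: [0.5106, -0.3922, 0.1279]
eef_rot: [-3.098, 0.485, 0.054]
force: [-0.1, -1.0, -4.1]
grip_width: 0.691
```

```bash
python3 -c "
from h import *
snap('wrist','w4');plan(.5226,-.4184,.08,-18.5,.5)"
```

```text
from [ 0.5108 -0.3919  0.1279] phi -17.76 tilt 1.99 n 3
[[0.13, 0.14, 0.32, 0.03], [0.13, 0.14, 0.32, 0.03], [0.13, 0.14, 0.32, 0.03]]
```

View pics/w4.png

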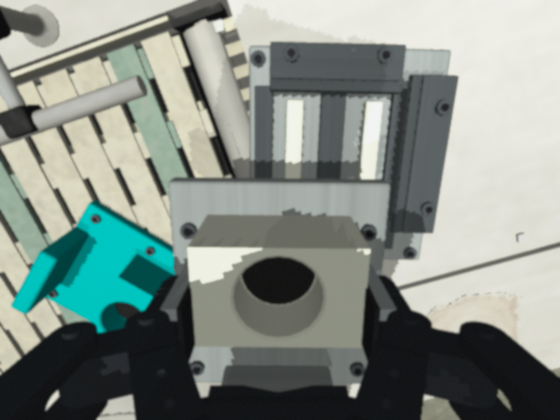

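Run:
```python
from h import *
s=state();R=Ro.from_rotvec(s['eef_rot']).as_matrix();print('tool z',R[:,2].round(3))
for f,boxes in [('w4',[(280,95,310,160),(355,95,385,160)]),('w1',[(245,155,265,268),(292,155,318,270)])]:
    z=load(f);P=cloud(z);g=z['p'].min(-1).astype(float)
    for b in boxes:
        L=[];Rr=[]
        for v in range(b[1]+10,b[3]-5,2):
            row=np.gradient(cv2.GaussianBlur(g[v:v+1,b[0]:b[2]],(5,1),0)[0]);
            L.append(onplane(z,b[0]+row.argmax(),v,.024)[:2]);Rr.append(onplane(z,b[0]+row.argmin(),v,.024)[:2])
        for Q in (L,Rr):
            l=cv2.fitLine(np.array(Q,np.float32),cv2.DIST_HUBER,0,.001,.001).ravel();
            if l[0]<0:l[:2]*=-1
            # distance of line from world origin along its normal
            print(f,b[0],'yaw',np.degrees(np.arctan2(l[1],l[0])).round(2),'at x=.55 y=',(l[3]+(.55-l[2])*l[1]/l[0]).round(4))
```

```text
tool z [-0.033  0.011 -0.999]
w4 280 yaw -18.99 at x=.55 y= -0.4112
w4 280 yaw -18.33 at x=.55 y= -0.4215
w4 355 yaw -19.44 at x=.55 y= -0.4634
w4 355 yaw -18.95 at x=.55 y= -0.4742
w1 245 yaw -19.09 at x=.55 y= -0.4116
w1 245 yaw -18.73 at x=.55 y= -0.422
w1 292 yaw -18.78 at x=.55 y= -0.464
w1 292 yaw -13.45 at x=.55 y= -0.473
```

Emit:
step_arm(rows=[[0.15, 0.2, 0.3, 0.05, 0], [0.15, 0.2, 0.3, 0.05, 0], [0.13, 0.2, 0.3, 0.05, 0], [0, 0, 0, 0, 0], [0, 0, 0, 0, 0]])

```text
t: 8.8
tool_pos: [0.5213, -0.4281, 0.0778]
eef_rot: [-3.092, 0.517, 0.055]
force: [0.5, -0.3, -3.3]
grip_width: 0.688
```

```bash
python3 -c "
from h import *
plan(.5225,-.4185,.055,-18.9,.5)"
```

```text
from [ 0.5213 -0.4281  0.0778] phi -18.97 tilt 2.06 n 1
[[-0.04, -0.19, 0.46, -0.01]]
```

Emit:
step_arm(rows=[[-0.04, -0.19, 0.25, 0, 0], [0, 0, 0.2, 0, 0], [0, 0, 0.1, 0, 0], [0, 0, 0, 0, 0]])

```text
t: 9.3
tool_pos: [0.522, -0.4161, 0.0491]
eef_rot: [-3.092, 0.514, 0.055]
force: [-0.2, -0.5, -4.4]
grip_width: 0.689
```

```bash
python3 -c "
from h import *
plan(.5225,-.4185,.042,-18.9,.5)"
```

```text
from [ 0.522  -0.4161  0.0491] phi -18.88 tilt 2.04 n 1
[[0.02, 0.04, 0.14, 0.0]]
```

Emit:
step_arm(rows=[[0, 0, 0.08, 0, 0], [0, 0, 0, 0, 0]])

```text
t: 9.55
tool_pos: [0.5221, -0.4165, 0.0452]
eef_rot: [-3.092, 0.514, 0.054]
force: [-0.3, 0.6, -3.9]
grip_width: 0.688
```

Emit:
step_arm(rows=[[0, 0, 0.06, 0, 0], [0, 0, 0, 0, 0]])

```text
t: 9.8
tool_pos: [0.5223, -0.4169, 0.0425]
eef_rot: [-3.093, 0.515, 0.052]
force: [0.8, -0.1, -4.3]
grip_width: 0.692
```

Emit:
step_arm(rows=[[0, 0, 0.04, 0, 0], [0, 0, 0, 0, 0]])

```text
t: 10.05
tool_pos: [0.5225, -0.4171, 0.0419]
eef_rot: [-3.093, 0.515, 0.051]
force: [-2.0, 2.8, 3.8]
grip_width: 0.691
```

Emit:
step_arm(rows=[[0, 0, 0.04, 0, 0], [0, 0, 0, 0, 0]])

```text
t: 10.3
tool_pos: [0.5226, -0.4172, 0.0409]
eef_rot: [-3.093, 0.516, 0.05]
force: [-2.5, 2.3, 4.0]
grip_width: 0.689
```

Emit:
step_arm(rows=[[0, 0, -0.02, 0, 0], [0, 0, 0, 0, 1], [0, 0, 0, 0, 1], [0, 0, 0, 0, 1], [0, 0, 0, 0, 1], [0, 0, 0, 0, 1]])

```text
t: 11.05
tool_pos: [0.5235, -0.4179, 0.0415]
eef_rot: [-3.094, 0.516, 0.047]
force: [0.6, -0.2, 0.2]
grip_width: 0.997
```

Emit:
step_arm(rows=[[0, 0, -0.5, 0, 1], [0, 0, -0.8, 0, 1], [0, 0, -1, 0, 1], [0, 0, -1, 0, 1], [0, 0, -0.4, 0, 1], [0, 0, 0, 0, 1], [0, 0, 0, 0, 1]])

```text
t: 11.92
tool_pos: [0.5281, -0.419, 0.2299]
eef_rot: [-3.093, 0.515, 0.052]
force: [-0.6, -0.4, 0.1]
grip_width: 0.998
```

Run:
```python
from h import *
snap('wrist','w5');s=state();print(s['t'],s['tool_pos'],Ro.from_rotvec(s['eef_rot']).as_matrix().round(3))
```

```text
11.975 [ 0.52809402 -0.41897839  0.22980996] [[ 0.945 -0.324 -0.032]
 [-0.324 -0.946  0.011]
 [-0.034 -0.    -0.999]]
```

View pics/w5.png

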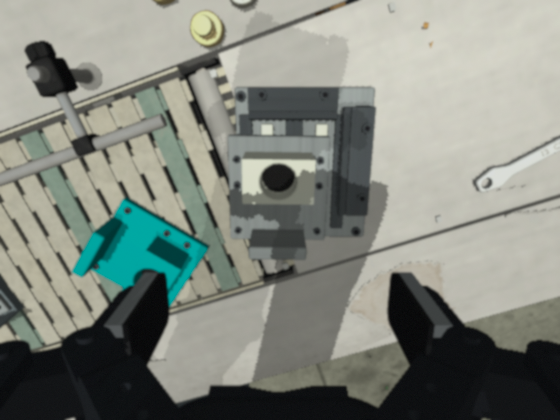

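The nest stands on the skids, square and clear of both rails (block ~(278,180), tab ~(278,240)). I'll measure it and plan the tab grasp.

Run:
```python
from h import *
z=load('w5');P=cloud(z);print('q',state()['joint_positions'].round(3))
m=(abs(P[...,2]-.069)<.004);n,l,st,c=cv2.connectedComponentsWithStats(m.astype(np.uint8))
o=np.array([.5296,-.4442]);a=np.radians(-18.9);X=np.array([np.cos(a),np.sin(a)]);Y=np.array([-X[1],X[0]])
for i in range(1,n):
    if st[i,4]>150:
        r=cv2.minAreaRect(P[l==i][:,:2].astype(np.float32)*1000);q=np.array(r[0])/1000;print('rect',q.round(4),np.round(r[1],1),round(r[2],2),'holder',((q-o)@X).round(4),((q-o)@Y).round(4),np.median(P[l==i][:,2]).round(4),c[i].round())
for n,u,v,h in [('flange NW',229,136,.034),('flange SW',230,238,.034),('flange NE',333,136,.034)]:
    q=onplane(z,u,v,h)[:2]-o;print(n,(q@X).round(4),(q@Y).round(4))
for v,u in [(180,250),(235,278),(215,240)]:print(P[v,u].round(4))
```

```text
q [ 0.531  0.494  0.063  1.534 -0.024  1.147 -1.304]
rect [ 0.6673 -0.2811] [22.7 41.3] 89.11 holder 0.0774 0.1989 0.0706 [46. 69.]
rect [ 0.6094 -0.2744] [148.9  16.6] 89.65 holder 0.0204 0.1865 0.0661 [ 82. 148.]
rect [ 0.529 -0.42 ] [60.  38.5] 70.76 holder -0.0084 0.0227 0.0684 [277. 181.]
rect [ 0.4769 -0.4015] [49.1  1.8] 70.83 holder -0.0637 0.0234 0.0693 [277. 243.]
flange NW 0.0241 0.0658
flange SW -0.0738 0.0688
flange NE 0.0242 -0.0264
[ 0.5375 -0.3989  0.0689]
[ 0.4768 -0.4026  0.0515]
[ 0.5012 -0.3728  0.0345]
```

```bash
python3 -c "
from h import *
plan(.4713,-.4002,.15,70.9,.95)"
```

```text
from [ 0.5281 -0.419   0.2298] phi -18.91 tilt 1.94 n 12
[[-0.1, 0.0, 0.13, -0.94], [-0.1, -0.01, 0.13, -0.94], [-0.1, -0.02, 0.13, -0.94], [-0.09, -0.04, 0.13, -0.94], [-0.09, -0.05, 0.13, -0.94], [-0.08, -0.06, 0.13, -0.94], [-0.07, -0.07, 0.13, -0.94], [-0.06, -0.08, 0.13, -0.94], [-0.05, -0.09, 0.13, -0.94], [-0.04, -0.09, 0.13, -0.94], [-0.03, -0.1, 0.13, -0.94], [-0.01, -0.1, 0.13, -0.94]]
```

Emit:
step_arm(rows=[[-0.1, 0.0, 0.13, -0.94, 0.4], [-0.1, -0.01, 0.13, -0.94, 0.4], [-0.1, -0.02, 0.13, -0.94, 0.4], [-0.09, -0.04, 0.13, -0.94, 0.4], [-0.09, -0.05, 0.13, -0.94, 0.4], [-0.08, -0.06, 0.13, -0.94, 0.4], [-0.07, -0.07, 0.13, -0.94, 0.4], [-0.06, -0.08, 0.13, -0.94, 0.4]])

```text
t: 12.98
tool_pos: [0.4814, -0.4015, 0.1642]
eef_rot: [-2.883, -1.143, 0.057]
force: [0.4, -1.0, 0.3]
grip_width: 0.402
```

Emit:
step_arm(rows=[[-0.05, -0.09, 0.13, -0.94, 0.4], [-0.04, -0.09, 0.13, -0.94, 0.4], [-0.03, -0.1, 0.13, -0.94, 0.4], [-0.01, -0.1, 0.13, -0.94, 0.4], [0, 0, 0, 0, 0.4], [0, 0, 0, 0, 0.4]])

```text
t: 13.72
tool_pos: [0.4549, -0.3915, 0.1294]
eef_rot: [-2.455, -1.856, 0.043]
force: [-0.3, 0.3, 0.6]
grip_width: 0.399
```

Run:
```python
from h import *
plan(.4713,-.4002,.15,70.9,.95);s=state();print(s['t'],Ro.from_rotvec(s['eef_rot']).as_matrix()[:,2].round(3),s['joint_positions'].round(3),s['grip_width'])
```

```text
from [ 0.4549 -0.3915  0.1294] phi 74.17 tilt 3.99 n 1
[[-0.08, 0.36, -0.41, 0.41]]
13.725 [-0.061  0.034 -0.998] [ 0.824  0.519 -0.297  1.76   0.182  0.96   0.173] 0.3986851223854394
```

Emit:
step_arm(rows=[[0, 0, -0.2, 0.9, 0.4], [0, 0, -0.2, 0.9, 0.4], [0, 0, -0.2, 0.9, 0.4], [0, 0, -0.2, 0.9, 0.4], [0, 0, 0, 0, 0.4]])

```text
t: 14.35
tool_pos: [0.4588, -0.3925, 0.1702]
eef_rot: [-2.861, -1.157, 0.066]
force: [-0.4, 0.6, -0.0]
grip_width: 0.4
```

```bash
cat >> h.py <<'E'
def tz():
    s=state();R=Ro.from_rotvec(s['eef_rot']).as_matrix();print(s['t'],'pos',s['tool_pos'].round(4),'phi',np.degrees(np.arctan2(R[1,0],R[0,0])).round(1),'tz',R[:2,2].round(4),'q',s['joint_positions'].round(3))
E
python3 -c "
from h import *
tz()"
```

```text
14.35 pos [ 0.4588 -0.3925  0.1702] phi 44.1 tz [-0.0601  0.0345] q [ 0.738  0.466 -0.182  1.727  0.1    1.027 -0.285]
```

Emit:
step_arm(rows=[[0.08, 0.9, 0, 0, 0.4], [0.08, 0.9, 0, 0, 0.4], [0.08, 0.9, 0, 0, 0.4], [0, 0, 0, 0, 0.4]])

```text
t: 14.85
tool_pos: [0.5631, -0.4817, 0.1576]
eef_rot: [-2.853, -1.168, 0.069]
force: [-0.4, 0.8, -1.1]
grip_width: 0.404
```

```bash
python3 -c "
from h import *
tz()"
```

```text
14.85 pos [ 0.5631 -0.4817  0.1576] phi 44.6 tz [-0.0632  0.0363] q [ 0.715  0.695 -0.157  1.361  0.114  1.168 -0.252]
```

Emit:
step_arm(rows=[[0, -0.5, 0, -0.4, 0.4], [0, -0.5, 0, -0.4, 0.4], [0, -0.5, 0, -0.4, 0.4], [0, 0, 0, 0, 0.4]])

```text
t: 15.35
tool_pos: [0.504, -0.4278, 0.1602]
eef_rot: [-2.731, -1.414, 0.064]
force: [0.9, -0.0, 0.4]
grip_width: 0.396
```

```bash
python3 -c "
from h import *
tz()"
```

```text
15.35 pos [ 0.504  -0.4278  0.1602] phi 54.8 tz [-0.0673  0.0393] q [ 0.754  0.572 -0.215  1.579  0.134  1.084 -0.114]
```

Emit:
step_arm(rows=[[0.78, -0.55, 0, 0, 0.4], [0.78, -0.55, 0, 0, 0.4], [0.78, -0.55, 0, 0, 0.4], [0.78, -0.55, 0, 0, 0.4], [0.78, -0.55, 0, 0, 0.4], [0.78, -0.55, 0, 0, 0.4], [0, 0, 0, 0, 0.4]])

```text
t: 16.23
tool_pos: [0.5081, -0.1346, 0.1713]
eef_rot: [-2.736, -1.412, 0.059]
force: [1.5, -0.7, 0.6]
grip_width: 0.399
```

```bash
python3 -c "
from h import *
tz()"
```

```text
16.225 pos [ 0.5081 -0.1346  0.1713] phi 54.6 tz [-0.0624  0.0379] q [ 0.425  0.36  -0.329  1.902  0.102  0.966 -0.567]
```

```bash
python3 -c "
from h import *
plan(.470,-.3995,.15,70.8,.6)"
```

```text
from [ 0.5081 -0.1346  0.1713] phi 54.62 tilt 4.18 n 9
[[-0.53, 0.27, 0.05, -0.22], [-0.54, 0.25, 0.05, -0.22], [-0.54, 0.24, 0.05, -0.22], [-0.55, 0.22, 0.05, -0.22], [-0.56, 0.2, 0.05, -0.22], [-0.56, 0.19, 0.05, -0.22], [-0.57, 0.17, 0.05, -0.22], [-0.58, 0.15, 0.05, -0.22], [-0.58, 0.13, 0.05, -0.22]]
```

Emit:
step_arm(rows=[[-0.53, 0.27, 0.05, -0.22, 0.4], [-0.54, 0.25, 0.05, -0.22, 0.4], [-0.54, 0.24, 0.05, -0.22, 0.4], [-0.55, 0.22, 0.05, -0.22, 0.4], [-0.56, 0.2, 0.05, -0.22, 0.4], [-0.56, 0.19, 0.05, -0.22, 0.4], [-0.57, 0.17, 0.05, -0.22, 0.4], [-0.58, 0.15, 0.05, -0.22, 0.4]])

```text
t: 17.23
tool_pos: [0.474, -0.3826, 0.1438]
eef_rot: [-2.538, -1.745, 0.045]
force: [-0.3, 0.0, 0.9]
grip_width: 0.402
```

Emit:
step_arm(rows=[[-0.3, 0.1, 0, -0.22, 0.4], [0, 0, 0, 0, 0.4], [0, 0, 0, 0, 0.4]])

```text
t: 17.6
tool_pos: [0.4707, -0.4044, 0.142]
eef_rot: [-2.518, -1.773, 0.047]
force: [-0.1, 0.8, 0.1]
grip_width: 0.399
```

```bash
python3 -c "
from h import *
tz();plan(.470,-.3995,.10,70.8,.6)"
```

```text
17.6 pos [ 0.4707 -0.4044  0.142 ] phi 70.3 tz [-0.0604  0.0329] q [ 0.802  0.53  -0.27   1.702  0.167  1.     0.124]
from [ 0.4707 -0.4044  0.142 ] phi 70.3 tilt 3.94 n 2
[[0.04, -0.02, 0.42, -0.03], [0.04, -0.02, 0.42, -0.03]]
```

Emit:
step_arm(rows=[[0.04, 0.06, 0.35, -0.05, 0.4], [0.04, 0.05, 0.35, 0, 0.4], [0, 0, 0.3, 0, 0.4], [0, 0, 0, 0, 0.4], [0, 0, 0, 0, 0.4]])

```text
t: 18.23
tool_pos: [0.4749, -0.3973, 0.087]
eef_rot: [-2.506, -1.785, 0.047]
force: [-0.8, -0.2, -0.2]
grip_width: 0.401
```

```bash
python3 -c "
from h import *
snap('wrist','w6');tz();plan(.470,-.3995,.045,70.8,.6)"
```

```text
18.275 pos [ 0.4748 -0.3972  0.0871] phi 70.9 tz [-0.0623  0.0351] q [ 0.784  0.596 -0.263  1.738  0.191  0.905  0.102]
from [ 0.4748 -0.3972  0.0871] phi 70.92 tilt 4.1 n 2
[[-0.04, -0.04, 0.42, 0.01], [-0.04, -0.04, 0.42, 0.01]]
```

View pics/w6.png

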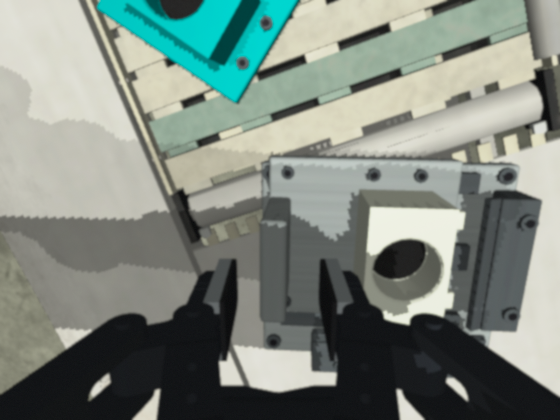

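The tab (columns 262–290) lies between the two fingers (inner faces ~235 and ~322), and the inner finger has room before the block. Descending.

Emit:
step_arm(rows=[[-0.06, 0, 0.3, 0, 0.4], [-0.03, 0, 0.3, 0, 0.4], [0, 0, 0.2, 0, 0.4], [0, 0, 0, 0, 0.4]])

```text
t: 18.77
tool_pos: [0.4703, -0.4009, 0.0446]
eef_rot: [-2.507, -1.785, 0.047]
force: [0.1, -0.1, -0.3]
grip_width: 0.404
```

```bash
python3 -c "
from h import *
tz();print(state()['force'].round(1))"
```

```text
18.775 pos [ 0.4703 -0.4009  0.0446] phi 70.9 tz [-0.062   0.0346] q [ 0.783  0.65  -0.251  1.76   0.211  0.83   0.094]
[ 0.1 -0.1 -0.3]
```

Emit:
step_arm(rows=[[0, 0, 0, 0, 0], [0, 0, 0, 0, 0], [0, 0, 0, 0, 0], [0, 0, 0, 0, 0], [0, 0, 0, 0, 0]], grip_force=40)

```text
t: 19.4
tool_pos: [0.4717, -0.4019, 0.0475]
eef_rot: [-2.51, -1.786, 0.045]
force: [-2.2, 0.9, 4.2]
grip_width: 0.136
```

```bash
python3 -c "
from h import *
tz();s=state();print(s['force'].round(1),s['wrist_torque'].round(2),s['grip_width'])"
```

```text
19.4 pos [ 0.4717 -0.4019  0.0475] phi 70.9 tz [-0.0587  0.0319] q [ 0.783  0.647 -0.251  1.758  0.211  0.831  0.094]
[-2.2  0.9  4.2] [ 0.05 -0.04 -0.01] 0.13646178212119425
```

Emit:
step_arm(rows=[[0, 0, 0.08, 0, 0], [0, 0, 0.08, 0, 0], [0, 0, 0, 0, 0]])

```text
t: 19.77
tool_pos: [0.4717, -0.4022, 0.0423]
eef_rot: [-2.512, -1.787, 0.045]
force: [-4.0, 2.5, 12.8]
grip_width: 0.135
```

```bash
python3 -c "
from h import *
tz();s=state();print(s['force'].round(1),s['wrist_torque'].round(2),s['grip_width'])"
```

```text
19.775 pos [ 0.4717 -0.4022  0.0423] phi 70.8 tz [-0.0575  0.0304] q [ 0.782  0.653 -0.249  1.761  0.214  0.82   0.091]
[-4.   2.5 12.8] [ 0.43 -0.19  0.06] 0.13501165518964384
```

Emit:
step_arm(rows=[[0, 0, 0.1, 0, 0], [0, 0, 0.1, 0, 0], [0, 0, 0, 0, 0]])

```text
t: 20.15
tool_pos: [0.4722, -0.4028, 0.0416]
eef_rot: [-2.516, -1.789, 0.045]
force: [-3.1, 4.0, 13.1]
grip_width: 0.136
```

```bash
python3 -c "
from h import *
tz();s=state();print(s['force'].round(1),s['wrist_torque'].round(2),s['grip_width'])"
```

```text
20.15 pos [ 0.4722 -0.4028  0.0416] phi 70.8 tz [-0.0549  0.0269] q [ 0.78   0.653 -0.247  1.762  0.217  0.814  0.088]
[-3.1  4.  13.1] [ 0.66 -0.42  0.19] 0.13639843868369506
```

```bash
cat >> h.py <<'E'
o=np.array([.5296,-.4442]);HA=np.radians(-18.9);HX=np.array([np.cos(HA),np.sin(HA)]);HY=np.array([-HX[1],HX[0]])
def nest(name,f,zt):
    """block top near height zt: centre in holder, yaw, tilt along holder axes"""
    snap(name,f);z=load(f);P=cloud(z);m=(abs(P[...,2]-zt)<.007)&(np.linalg.norm(P[...,:2]-o,axis=-1)<.1)
    n,l,st,c=cv2.connectedComponentsWithStats(m.astype(np.uint8))
    for i in range(1,n):
        if st[i,4]>1500:
            Q=P[l==i];h=np.stack([(Q[:,:2]-o)@HX,(Q[:,:2]-o)@HY],1);r=cv2.minAreaRect(h.astype(np.float32)*1000)
            A=np.c_[h,np.ones(len(h))];k=np.linalg.lstsq(A,Q[:,2],rcond=None)[0]
            print(st[i],'holder mm',np.round(r[0],1),np.round(r[1],1),round(r[2],2),'slopes',k[:2].round(3),'z at centre',np.median(Q[:,2]).round(4))
E
python3 -c "
from h import *
nest('wrist','w7',.064)
z=load('w7');P=cloud(z)
m=(P[...,2]>.02)&(P[...,2]<.036);h=np.stack([(P[...,:2]-o)@HX,(P[...,:2]-o)@HY],-1)
m&=(h[...,0]>-.06)&(h[...,0]<-.01)&(h[...,1]>.054)&(h[...,1]<.066)
A=np.c_[h[m],np.ones(m.sum())];print(m.sum(),np.linalg.lstsq(A,P[m][:,2],rcond=None)[0].round(3),np.median(P[m][:,2]))
cv2.imwrite('pics/m.png',m*255)"
```

```text
[ 390  217  133  151 9877] holder mm [-5. 25.] [39.6 56.2] 0.12 slopes [-0.014  0.015] z at centre 0.0632
3436 [-0.023 -0.003  0.028] 0.0285856449174513[ WARN:0@0.841] global loadsave.cpp:1063 imwrite_ Unsupported depth image for selected encoder is fallbacked to CV_8U.
```

View pics/w7.png

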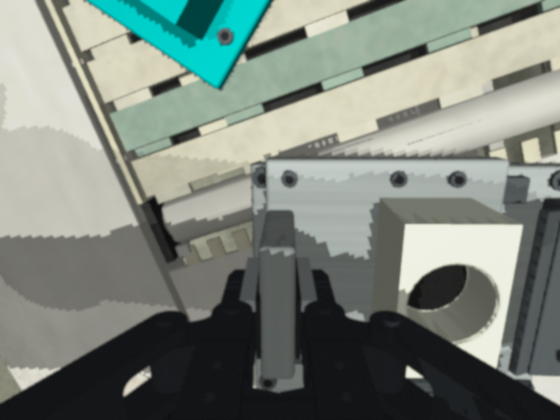

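Emit:
step_arm(rows=[[0, 0, 0.15, 0, 0], [0, 0, 0.2, 0, 0], [0, 0, 0.2, 0, 0]])

```text
t: 20.58
tool_pos: [0.4718, -0.4034, 0.0379]
eef_rot: [-2.523, -1.787, 0.053]
force: [-29.1, 21.3, 86.2]
grip_width: 0.138
```

```bash
python3 -c "
from h import *
tz();s=state();print(s['force'].round(1),s['wrist_torque'].round(2),s['grip_width'])
nest('wrist','w8',.063)
"
```

```text
20.575 pos [ 0.4718 -0.4034  0.0379] phi 70.6 tz [-0.0563  0.0207] q [ 0.775  0.657 -0.242  1.766  0.223  0.805  0.078]
[-29.1  21.3  86.2] [ 3.96  4.76 -0.06] 0.13776077023968944
[  392   218   136   152 10145] holder mm [-5.4 25.6] [54.1 39.5] 89.99 slopes [0.011 0.017] z at centre 0.0623
```

Emit:
step_arm(rows=[[0, 0, 0.05, 0, 0], [-0.1, 0, 0.05, 0, 0]])

```text
t: 20.88
tool_pos: [0.4735, -0.4075, 0.0401]
eef_rot: [-2.527, -1.795, 0.046]
force: [-0.4, 5.2, 8.5]
grip_width: 0.133
```

```bash
cat >> h.py <<'E'
def st():
    s=state();tz();p=s['tool_pos'][:2]-o;F=s['force'];print('holder tcp mm',(p@HX*1000).round(1),(p@HY*1000).round(1),'F hold',(F[:2]@HX).round(1),(F[:2]@HY).round(1),F[2].round(1),'T',s['wrist_torque'].round(2),s['grip_width'].round(3))
E
python3 -c "
from h import *
st()"
```

```text
20.875 pos [ 0.4735 -0.4075  0.0401] phi 70.8 tz [-0.0485  0.0166] q [ 0.779  0.655 -0.243  1.763  0.223  0.801  0.086]Traceback (most recent call last):
  File "<string>", line 3, in <module>
    st()
    ~~^^
  File "h.py", line 38, in st
    s=state();tz();p=s['tool_pos'][:2]-o;F=s['force'];print('holder tcp mm',(p@HX*1000).round(1),(p@HY*1000).round(1),'F hold',(F[:2]@HX).round(1),(F[:2]@HY).round(1),F[2].round(1),'T',s['wrist_torque'].round(2),s['grip_width'].round(3))
                                                                                                                                                                                                                    ^^^^^^^^^^^^^^^^^^^^^
AttributeError: 'float' object has no attribute 'round'
```

Emit:
step_arm(rows=[[-0.12, 0, 0.1, 0, 0], [-0.12, 0, 0.1, 0, 0], [-0.12, 0, 0.1, 0, 0]])

```text
t: 21.25
tool_pos: [0.4748, -0.4134, 0.0379]
eef_rot: [-2.515, -1.808, 0.03]
force: [-12.4, 20.6, 45.9]
grip_width: 0.137
```

```bash
sed -i "s/s\['grip_width'\].round(3)/round(s['grip_width'],3)/" h.py
python3 -c "
from h import *
st()"
```

```text
21.25 pos [ 0.4748 -0.4134  0.0379] phi 71.4 tz [-0.0416  0.0249] q [ 0.797  0.665 -0.252  1.75   0.219  0.803  0.112]
holder tcp mm -61.8 11.4 F hold -18.4 15.5 45.9 T [3.55 1.14 0.36] 0.137
```

Emit:
step_arm(rows=[[-0.12, -0.04, 0.06, 0, 0], [-0.12, -0.04, 0.06, 0, 0]])

```text
t: 21.5
tool_pos: [0.4749, -0.4183, 0.0381]
eef_rot: [-2.511, -1.823, 0.015]
force: [-2.0, 9.6, 17.4]
grip_width: 0.136
```

```bash
python3 -c "
from h import *
st();nest('wrist','w9',.063);nest('top','t9',.065)"
```

```text
21.5 pos [ 0.4749 -0.4183  0.0381] phi 72.0 tz [-0.0302  0.0256] q [ 0.811  0.666 -0.258  1.748  0.217  0.796  0.133]
holder tcp mm -60.1 6.8 F hold -5.0 8.4 17.4 T [ 1.45 -0.8   0.51] 0.136
[  392   212   131   157 10436] holder mm [ 1.6 13.2] [39.  58.1] 3.08 slopes [0.012 0.017] z at centre 0.0624
```

Emit:
step_arm(rows=[[0, -0.04, 0.06, 0.25, 0], [-0.06, -0.04, 0.06, 0.25, 0], [-0.08, -0.04, 0.06, 0.2, 0]], grip_force=80)

```text
t: 21.98
tool_pos: [0.4794, -0.4186, 0.038]
eef_rot: [-2.601, -1.718, -0.005]
force: [1.2, 8.6, 20.4]
grip_width: 0.126
```

```bash
python3 -c "
from h import *
st();nest('wrist','w10',.063)"
```

```text
21.975 pos [ 0.4794 -0.4186  0.038 ] phi 66.9 tz [-0.0108  0.0224] q [ 0.8    0.662 -0.241  1.754  0.194  0.772  0.062]
holder tcp mm -55.8 8.0 F hold -1.7 8.6 20.4 T [ 1.13 -0.48  0.38] 0.126
[  390   215   132   154 10083] holder mm [6.  8.3] [57.1 39.5] 86.11 slopes [0.015 0.017] z at centre 0.0624
```

Emit:
step_arm(rows=[[-0.1, -0.12, 0.06, -0.2, 0], [-0.1, -0.12, 0.06, -0.2, 0], [-0.1, -0.12, 0.06, -0.1, 0]])

```text
t: 22.4
tool_pos: [0.4752, -0.421, 0.0382]
eef_rot: [-2.543, -1.835, -0.039]
force: [5.2, 9.3, 18.8]
grip_width: 0.133
```

```bash
python3 -c "
from h import *
st();nest('wrist','w11',.063)"
```

```text
22.4 pos [ 0.4752 -0.421   0.0382] phi 71.6 tz [0.0168 0.0191] q [ 0.837  0.653 -0.271  1.775  0.206  0.739  0.146]
holder tcp mm -58.9 4.3 F hold 1.9 10.5 18.8 T [ 1.57 -0.97  0.07] 0.133
[  389   215   132   152 10370] holder mm [2. 9.] [39.3 56.8] 0.56 slopes [0.032 0.033] z at centre 0.0638
```

Emit:
step_arm(rows=[[-0.14, 0, 0.06, 0.05, 0], [-0.14, 0, 0.06, 0.05, 0]])

```text
t: 22.7
tool_pos: [0.4773, -0.4271, 0.038]
eef_rot: [-2.548, -1.825, -0.052]
force: [-2.4, 12.6, 26.5]
grip_width: 0.131
```

```bash
python3 -c "
from h import *
st();nest('wrist','w12',.063)"
```

```text
22.7 pos [ 0.4773 -0.4271  0.038 ] phi 71.2 tz [0.0227 0.0249] q [ 0.849  0.661 -0.275  1.761  0.198  0.744  0.156]
holder tcp mm -55.0 -0.8 F hold -6.4 11.2 26.5 T [ 2.47  1.02 -0.11] 0.131
[  389   215   131   151 10118] holder mm [5.8 3.3] [56.1 39.6] 89.77 slopes [0.029 0.033] z at centre 0.0636
```

Emit:
step_arm(rows=[[-0.12, -0.03, 0.06, 0, 0], [-0.12, -0.03, 0.06, 0, 0]])

```text
t: 23.0
tool_pos: [0.4772, -0.4276, 0.0384]
eef_rot: [-2.537, -1.831, -0.066]
force: [-5.1, 16.1, 33.4]
grip_width: 0.129
```

```bash
python3 -c "
from h import *
st();nest('wrist','w13',.063)"
```

```text
23.0 pos [ 0.4772 -0.4276  0.0384] phi 71.7 tz [0.0266 0.0347] q [ 0.861  0.664 -0.284  1.756  0.191  0.75   0.174]
holder tcp mm -55.0 -1.3 F hold -10.0 13.5 33.4 T [ 3.36  1.49 -0.17] 0.129
[  389   215   131   151 10230] holder mm [5.8 2.7] [39.3 56.6] 0.79 slopes [0.029 0.042] z at centre 0.064
```

Emit:
step_arm(rows=[[0.02, 0.02, 0.06, 0, 0], [0, 0.1, 0.07, 0, 0]])

```text
t: 23.3
tool_pos: [0.4791, -0.4275, 0.0375]
eef_rot: [-2.532, -1.826, -0.055]
force: [-17.7, 11.2, 34.5]
grip_width: 0.129
```

```bash
python3 -c "
from h import *
st();nest('wrist','w14',.063)"
```

```text
23.3 pos [ 0.4791 -0.4275  0.0375] phi 71.6 tz [0.0169 0.0363] q [ 0.853  0.669 -0.28   1.747  0.193  0.762  0.168]
holder tcp mm -53.2 -0.6 F hold -20.3 4.9 34.5 T [2.19 3.7  0.05] 0.129
[ 390  216  128  151 9714] holder mm [7.8 3.8] [39.5 56. ] 0.33 slopes [0.014 0.019] z at centre 0.0623
```

Emit:
step_arm(rows=[[-0.12, -0.05, 0.07, 0, 0], [-0.12, -0.05, 0.07, 0, 0]])

```text
t: 23.6
tool_pos: [0.4789, -0.4277, 0.0377]
eef_rot: [-2.523, -1.833, -0.072]
force: [-2.8, 17.2, 32.4]
grip_width: 0.13
```

Run:
```python
from h import *
st();nest('wrist','w15',.063)
z=load('w15');P=cloud(z)
# flange/base gap check: enlarged view of the side rail region plus whole
p=z['p'][100:420,240:560,::-1];cv2.imwrite('pics/c15.png',cv2.resize(p,(600,600),interpolation=cv2.INTER_CUBIC))
```

```text
23.6 pos [ 0.4789 -0.4277  0.0377] phi 72.0 tz [0.0243 0.0447] q [ 0.866  0.671 -0.29   1.746  0.186  0.761  0.185]
holder tcp mm -53.3 -0.8 F hold -8.2 15.4 32.4 T [ 3.25  0.92 -0.19] 0.13
[ 390  215  128  152 9888] holder mm [7.5 3.8] [39.5 56. ] 0.65 slopes [0.02  0.028] z at centre 0.0629
```

View pics/c15.png

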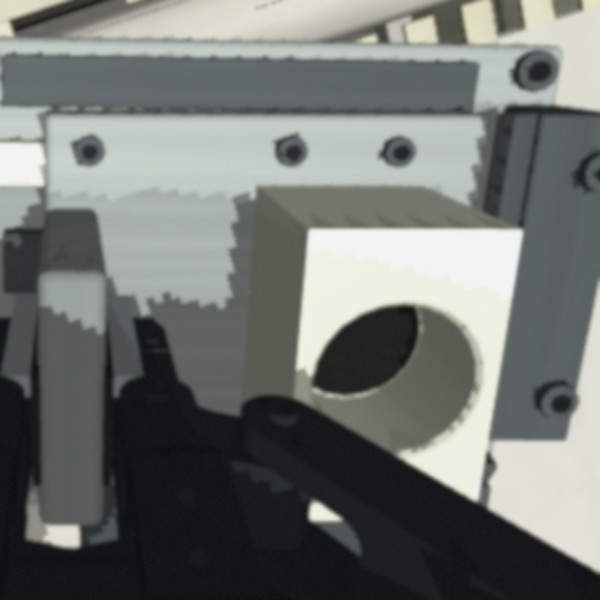

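The crop shows the flange tight alongside the side rail. The dark outer rest bar's edge (row ~56) and the flange edge (row ~113) let me cross-check y.

Run:
```python
from h import *
z=load('w15')
k=320/600
for x,yb,yf in [(120,56,116),(250,58,116),(400,61,116)]:
    b=onplane(z,240+x*k,100+yb*k,.018)[:2]-o;f=onplane(z,240+x*k,100+yf*k,.028)[:2]-o
    print('bar edge',(b@HX).round(4),(b@HY).round(4),'flange edge',(f@HX).round(4),(f@HY).round(4),'nest y',((f-b)@HY*1000+12).round(2))
```

```text
bar edge -0.0427 0.0589 flange edge -0.043 0.0463 nest y -0.63
bar edge -0.0127 0.0589 flange edge -0.0143 0.0467 nest y -0.22
bar edge 0.0221 0.0588 flange edge 0.0189 0.0472 nest y 0.41
```

Emit:
step_arm(rows=[[0.02, 0.12, 0.07, 0.04, 0], [0, 0.12, 0.07, 0.04, 0], [-0.02, 0.12, 0.07, 0, 0]])

```text
t: 24.02
tool_pos: [0.4875, -0.4302, 0.0373]
eef_rot: [-2.522, -1.809, -0.052]
force: [-30.6, 20.5, 51.1]
grip_width: 0.13
```

```bash
python3 -c "
from h import *
st();nest('wrist','w16',.063)"
```

```text
24.025 pos [ 0.4875 -0.4302  0.0373] phi 71.3 tz [0.0051 0.0502] q [ 0.847  0.688 -0.28   1.711  0.186  0.797  0.167]
holder tcp mm -44.4 -0.4 F hold -35.6 9.5 51.1 T [4.06 4.86 0.29] 0.13
[ 390  216  130  153 9864] holder mm [16.8  3.8] [39.2 55.8] 0.44 slopes [0.014 0.019] z at centre 0.0623
```

Emit:
step_arm(rows=[[-0.08, 0.06, 0.05, 0, 0], [-0.08, 0.08, 0.05, 0, 0]])

```text
t: 24.32
tool_pos: [0.4872, -0.4301, 0.0376]
eef_rot: [-2.505, -1.8, -0.048]
force: [-23.3, 21.7, 42.0]
grip_width: 0.127
```

```bash
python3 -c "
from h import *
st();nest('wrist','w17',.063)"
```

```text
24.325 pos [ 0.4872 -0.4301  0.0376] phi 71.4 tz [-0.008   0.0644] q [ 0.849  0.696 -0.283  1.695  0.181  0.824  0.175]
holder tcp mm -44.7 -0.3 F hold -29.1 13.0 42.0 T [ 3.7   2.92 -0.07] 0.127
[ 391  216  131  154 9930] holder mm [17.2  3.9] [39.4 55.7] 0.42 slopes [0.01  0.021] z at centre 0.0624
```

Emit:
step_arm(rows=[[0, 0.01, 0.02, 0, 0], [0, 0, 0.01, 0, 0.4], [0, 0, 0, 0, 0.4], [0, 0, 0, 0, 0.4], [0, 0, 0, 0, 0.4]])

```text
t: 25.0
tool_pos: [0.4873, -0.4296, 0.0367]
eef_rot: [-2.504, -1.799, -0.047]
force: [0.7, 1.3, 0.2]
grip_width: 0.4
```

```bash
python3 -c "
from h import *
st();nest('wrist','w18',.064)"
```

```text
25.0 pos [ 0.4873 -0.4296  0.0367] phi 71.4 tz [-0.0089  0.0648] q [ 0.848  0.697 -0.282  1.695  0.181  0.823  0.174]
holder tcp mm -44.8 0.1 F hold 0.2 1.5 0.2 T [-0.1   0.02 -0.02] 0.4
[ 391  219  134  139 9390] holder mm [16.9  7.4] [39.7 48.8] 0.18 slopes [0.01  0.022] z at centre 0.0634
```

Emit:
step_arm(rows=[[0, 0, -0.3, 0, 0.4], [0, 0, -0.5, 0, 0.4], [0, 0, -0.7, 0, 0.4], [0, 0, -0.7, 0, 0.4], [0, 0, -0.7, 0, 0.4], [-0.2, -0.5, -0.5, 0, 0.4], [0, 0, 0, 0, 0.4], [0, 0, 0, 0, 0.4]])

```text
t: 26.05
tool_pos: [0.463, -0.4428, 0.2185]
eef_rot: [-2.507, -1.804, -0.05]
force: [0.6, 1.2, -0.6]
grip_width: 0.401
```

Run:
```python
from h import *
st();nest('wrist','w19',.064)
z=load('w19');cv2.imwrite('pics/c19.png',z['p'][:,:,::-1])
```

```text
26.05 pos [ 0.463  -0.4428  0.2185] phi 71.4 tz [-0.0046  0.062 ] q [ 0.916  0.478 -0.317  1.6    0.107  1.127  0.259]
holder tcp mm -63.5 -20.2 F hold 0.2 1.4 -0.6 T [-0.03 -0.04  0.04] 0.401
[ 355  137   54   75 2602] holder mm [16.4  1.5] [38.6 60. ] 0.34 slopes [0.004 0.001] z at centre 0.0634
```

View pics/c19.png

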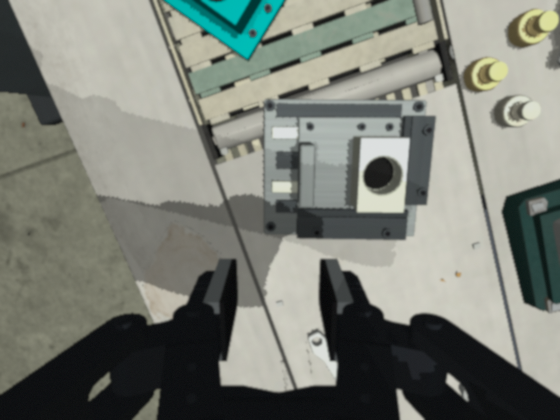

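```bash
python3 -c "
from h import *
print(state()['t'],sign_off())"
```

```text
the job is handed in; nothing more can be done
26.1 None
```

The round-pocket nest is fitted in the holder, let go, and appears hooked under both rails. I handed the job in at 26.1 s; no verdict is reported.

**What I did:** I lifted the nest from the tray by its block and stood it on the skids. Then I took it by the tab, pressed it down, slid it to the side stops and then to the rear stop, released it and retracted.

**Last checks (holder frame, from the wrist camera):**

| Quantity | Measured | Allowed |
|---|---|---|
| x | −0.6 mm | ±2 mm |
| y | +1.5 mm | ±2 mm |
| yaw | about 0.3° | about 1.7° |
| tilt | below 0.005 rad | 0.03 rad |
| height z | about 19 mm | 16–20 mm |

- **Height:** the figure includes a 1.6 mm correction for a depth bias I saw in earlier readings.
- **Contact:** the wrist force was near zero after release, and the gripper was clear of the nest.
- **Disagreement in y:** before the last slide, comparing the flange edge with the rest-bar edge gave y of −0.6 to +0.4 mm. So y is known only to about 1 to 2 mm. The nest stopped moving when pushed against both the side and the rear stops.

**What did not go cleanly:**
- The tool drifted up to 4° out of vertical.
- The press force briefly reached 86 N, against the 120 N limit.
- The nest twisted about 4° during the side slide, and I corrected it.
- I did not look at the slot nest or the bottle again at the end. The arm never went near the bottle; the slot nest was in place when I last saw it, just after the lift, and later passes over the tray were well above it.

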